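Set the cleaned aligner parts out to dry

ROBOT

A 6-joint arm with a two-finger parallel gripper is mounted at the origin on the work surface. World frame = base frame: x ahead of the robot, y to its left, z up, the work surface at z = 0. Lengths are in m, angles in rad, forces in N, time in s.
With the tool pointing down it reaches from about 0.35 to 0.85 m from the base axis. Payload 8.1 kg.
Tool frame: the origin (TCP) lies at the very end of the fingers, on their centre line; the grasp point (between the pads) lies 19 mm behind it; z points along the fingers, y is the line along which they close (so a half turn about z gives the same grasp; the last joint's range is limited). The gripper opens to 93 mm and grips with 3 to 60 N. Pads are 15 mm wide; open, the fingers measure 128 mm over their backs; the gripper's body (75 mm by 188 mm) begins 65 mm behind the grasp point.
Start: joints at [1.141, 0.13, 1.488, -0, 1.523, -0.085], TCP at [0.203, 0.565, 0.219] pointing down, gripper open.
Joint ranges: [-2.96, 2.96], [-0.89, 2.26], [0.02, 2.5], [-1.34, 4.48], [0, 2.73], [-2.66, 2.66]. Speed limits (rad/s): [2.39, 2.39, 2.79, 3.14, 3.14, 3.14].

INTERFACE

Orientations are given as a rotation vector (axis times angle).
In Python, from plant import read_state, eyes, workorder gives the robot as it stands. The module is installed in compiled form; this text tells all that it offers.
- The arm moves only by the tool play_rows, never from a script. Its argument "targets" is one flat list of numbers, 4 for each row, row after row: the shift along the tool's x, y, z in cm, then the turn about the tool's z in degrees. In form: [dx, dy, dz, roll, dx, dy, dz, roll, ...]. A call has 1 to 8 rows; each row is the pose to reach, as a shift and turn from the pose commanded when the call began, along the tool's axes at that moment; what a row does not reach only later rows make up. A row lasts 1/12 s, in which the tool goes at most 41.7 mm and 7.16 degrees, less where a joint would pass 70% of its speed; a pose out of reach is approached as far as the arm can. A call with a gripper value outside its range is refused whole. "grip" is the finger opening in cm, from 0 to 9.3, set as the call begins (left out, the last holds). The fingers move at their own pace and stop on an object; "grip_force" is the grip in N (left out, the last holds). Time passes only in rows, so rows that repeat a pose let the fingers close. It gives the time, the measured TCP pose, the force, the opening and the grip force at its end, in the units of the state.
- read_state(): the state, without advancing time (a new reading comes with each control period).
- eyes.read_camera(name): name is "scene" or "top"; returns a dict with "image" (480x640x3 uint8, red, green, blue), "vfov" (degrees; the focal length in pixels is half the picture's height over the tangent of half this angle, whatever the lens; pixels are square), "cx", "cy" (the principal point, pixels), "cam_to_world" (4x4, takes a point from camera to world coordinates). Camera axes: x right, y up, looking along -z (the intrinsics and any distortion apply to the point x, -y, -z); pixel columns grow to the right and rows downward; lengths in m; the calibration is good to about 2 mm. A picture is of the moment at which its call begins. There is no depth.
- workorder.close_job(): hands the job in; it is judged then, once.
The state is a dict: "t": time; "q": joint angles; "dq": joint speeds; "joint_torque": joint torques, N m; "tool_pos": TCP position; "orientation": TCP orientation; "force": force on the tool from outside, world axes, zero at the start; "wrist_torque": the same for the moment, N m; "opening": finger opening in m; "gripper_force": force on a finger pad.
Only numpy, scipy, OpenCV 4.12 (cv2) and the standard library are available. Lean on these libraries where they do the work, as an engineer would, in place of code of your own. Each camera call takes 0.05 s, during which the arm holds its last target. There are 200 camera calls.

TASK

Set the cleaned mask-aligner parts out to dry: twist the stuck white cup free of its grey holder, lift it out and stand it upright and central on the narrow raised stand, and lay every Z-bent steel tube in a pair of notches on the rack, turned so that both of its ends rest right down in the notches, one tube to a pair. When all that is in place, switch the blower on by throwing its lever fully over. Never tip the cup over, and leave the other things on the bench where they are.

Things in the scene. Friction and masses are not known exactly. Their poses are not given: they have to be found in the camera images.
- rack: Fixed drying rack, origin under its plate (120 x 330 x 8 mm). Eight white posts, each with a notch running along rack x, form four pairs (rests) side by side along rack y, 84 mm apart. In each rest one post is at x -36, y +32 mm, the other at x +36, y -32 mm from the rest's point. Posts: 20 mm long, 34 mm wide, 60 mm high; notch 24 mm wide at the top, 13 mm at its flat floor 41 mm above the bench.
- rest0 (a point): Rest 1 of 4 on the rack: the point where the middle of a properly seated tube lies, half-way between the rest's two notches, 46 mm above the bench. Axes as the rack's: a seated tube's x axis is parallel to x here, either way round (mod 180 deg); z is up.
- rest1 (a point): Rest 2 of 4 on the rack: the point where the middle of a properly seated tube lies, half-way between the rest's two notches, 46 mm above the bench. Axes as the rack's: a seated tube's x axis is parallel to x here, either way round (mod 180 deg); z is up.
- rest2 (a point): Rest 3 of 4 on the rack: the point where the middle of a properly seated tube lies, half-way between the rest's two notches, 46 mm above the bench. Axes as the rack's: a seated tube's x axis is parallel to x here, either way round (mod 180 deg); z is up.
- rest3 (a point): Rest 4 of 4 on the rack: the point where the middle of a properly seated tube lies, half-way between the rest's two notches, 46 mm above the bench. Axes as the rack's: a seated tube's x axis is parallel to x here, either way round (mod 180 deg); z is up.
- tube0_mid (a point): Steel tube bent to a Z, 10 mm thick, about 60 g, flat on the bench; three or four are there (absent: None). Point: middle of its straight centre part and centre of mass, 5 mm above the bench. Centre part along its y, -32 to +32 mm; a 52 mm end leg runs towards -x from the +y end, another towards +x from the -y end. z up. A half turn about z gives the same shape.
- tube1_mid (a point): Steel tube bent to a Z, 10 mm thick, about 60 g, flat on the bench; three or four are there (absent: None). Point: middle of its straight centre part and centre of mass, 5 mm above the bench. Centre part along its y, -32 to +32 mm; a 52 mm end leg runs towards -x from the +y end, another towards +x from the -y end. z up. A half turn about z gives the same shape.
- tube2_mid (a point): Steel tube bent to a Z, 10 mm thick, about 60 g, flat on the bench; three or four are there (absent: None). Point: middle of its straight centre part and centre of mass, 5 mm above the bench. Centre part along its y, -32 to +32 mm; a 52 mm end leg runs towards -x from the +y end, another towards +x from the -y end. z up. A half turn about z gives the same shape.
- tube3_mid (a point): Steel tube bent to a Z, 10 mm thick, about 60 g, flat on the bench; three or four are there (absent: None). Point: middle of its straight centre part and centre of mass, 5 mm above the bench. Centre part along its y, -32 to +32 mm; a 52 mm end leg runs towards -x from the +y end, another towards +x from the -y end. z up. A half turn about z gives the same shape.
- cup_mid (a point): Upright open white cup, 62 mm outside diameter, wall 4, 115 high, about 160 g. Point: on its axis half-way up, z up. Two lugs on its +x and -x sides (14 mm wide, reaching 43 mm from the axis, 51 to 57 mm above its underside). At the start it stands in the grey holder with 4 mm play all round, underside 6 mm above the bench, lugs caught under the holder's clips.
- sleeve: Grey round holder fixed to the bench, 80 mm in diameter, 55 high; origin on its axis at the bench. On its +x and -x sides two steel clips, 20 mm wide, 71 high, reach in over the rim to 37 mm from the axis (underside 66 mm up). The cup lifts out only when its x axis is turned 35 to 145 deg away from the holder's x axis, either way round.
- stand_top (a point): Narrow raised stand fixed to the bench: centre of its flat round top, 44 mm in diameter, 50 mm above the bench, on a thin stem with a foot 80 mm in diameter. Free at the start.
- switch (a joint): Lever of the blower's switch, hinged 22 mm above the bench, 80 mm long to the centre of its black ball (26 mm in diameter). 0 = off, leaning 0.5 rad one way (it starts between 0 and 0.15); 1.0 rad = thrown fully over, leaning 0.5 rad the other way. It stays where it is left (about 1 N at the ball).
- switch_base: Housing of the blower's switch, 70 x 50 x 25 mm, fixed to the bench; origin under its centre, below the lever's hinge. When off the ball stands 38 mm towards its -x and 92 mm above the bench; the lever swings in its x-z plane, and when on the ball is 38 mm towards its +x.
- jar: Bystander: small amber jar, 40 mm in diameter, 50 mm high, standing among the tubes; origin under its centre.
- weight: Bystander: small steel weight, 40 mm in diameter, 34 mm high; origin under its centre.
- solvent: Bystander: white bottle, 60 mm in diameter, 130 mm high; origin under its centre.
- driver: Bystander: screwdriver lying beyond the rack; about 200 mm long.
- tray: Bystander: black tray, 80 x 120 x 25 mm, beyond the tubes; origin under its centre.
- can: Bystander: metal can, 52 mm in diameter, 80 mm high; origin under its centre.
Things that resemble listed ones, but are neither listed nor needed, are in the scene too. What is shaped like the part that bears stand_top but purple is not meant.

How it is judged:
By the outcome, as a careful person would: the job done as asked, in the order asked, and still so for the second after the job is handed in, with the robot touching nothing.
Of tube0, tube1, tube2, tube3 only 3 to 4 are there at a start; the rules pass over those that are not, and their reading is None.
At some moment in a run one of tube0, tube1, tube2, tube3 may be knocked a few centimetres aside while the robot is not near it.
It also fails if it takes over 210 s, if anything falls off the work surface, if the arm or the gripper's body presses on something with over 40 N, if the wrist force passes 120 N, or if a joint passes its speed limit or range.

## Working session

There is one attempt and no reset: what is moved stays moved. The work goes in short steps, Python scripts to look and compute and a tool call to move; the robot and the scene stay as the last step left them, time stands still between calls to the robot, and variables do not carry over. Pictures are saved under pics/ and viewed, at most 14 in all, crops included, and the job is handed in when it is done.

Besides the shell and the picture viewer there is one more tool, called after ">>>" as a command line: name --argument value ..., lists and objects as JSON in quotes. play_rows: Moves the arm, as the interface text tells. Its arguments: {"type":"object","properties":{"targets":{"type":"array"},"grip":{"type":"number"},"grip_force":{"type":"number"}},"required":["targets"]}

```bash
mkdir -p pics; ls
python3 - <<'E'
from plant import read_state, eyes
import cv2,pickle
for n in("scene","top"):
    c=eyes.read_camera(n); print(n,c["vfov"],c["cx"],c["cy"],c["cam_to_world"].round(4).tolist(),[k for k in c])
    cv2.imwrite(f"pics/{n}0.png",c["image"][:,:,::-1]); pickle.dump(c,open(f"{n}0.pkl","wb"))
s=read_state();print(s["t"],s["tool_pos"],s["orientation"],s["opening"])
E
```

```text
pics
scene 53.92061528222481 319.8463100558276 238.43435131169514 [[0.537, -0.6491, 0.5387, 1.0699], [0.8434, 0.4251, -0.3286, -0.3512], [-0.0157, 0.6308, 0.7758, 0.8677], [0.0, 0.0, 0.0, 1.0]] ['image', 'vfov', 'cx', 'cy', 'cam_to_world']
top 53.00305494141586 320.956765075082 240.4700448449728 [[0.0983, 0.9751, -0.199, 0.2794], [-0.9951, 0.0969, -0.0168, -0.0007], [0.0029, 0.1996, 0.9799, 1.1851], [0.0, 0.0, 0.0, 1.0]] ['image', 'vfov', 'cx', 'cy', 'cam_to_world']
0.1 [0.20255921 0.56423103 0.21769886] [-5.38877494e-01 -3.09456935e+00  2.47927407e-03] 0.09282089352971201
```

View pics/top0.png

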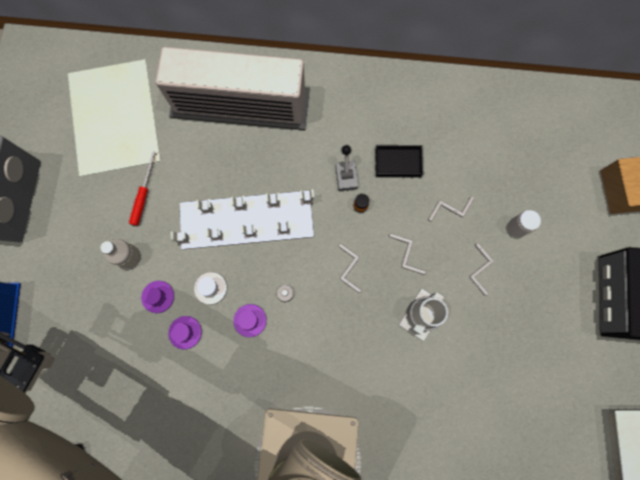

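View pics/scene0.png

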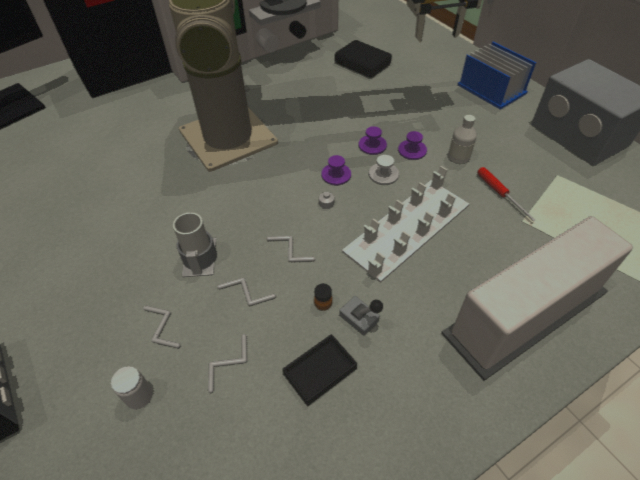

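```bash
cat > lib.py <<'E'
import numpy as np, cv2, pickle
from plant import read_state, eyes
from scipy.spatial.transform import Rotation as Rot
def cast(c,px,z):
    px=np.atleast_2d(np.asarray(px,float)); f=240/np.tan(np.radians(c["vfov"]/2)); M=c["cam_to_world"]
    d=np.c_[(px[:,0]-c["cx"])/f,-(px[:,1]-c["cy"])/f,-np.ones(len(px))]@M[:3,:3].T
    o=M[:3,3]; return (o+d*((z-o[2])/d[:,2])[:,None])[:,:2]
def proj(c,P):
    P=np.atleast_2d(P); f=240/np.tan(np.radians(c["vfov"]/2)); M=c["cam_to_world"]
    q=(P-M[:3,3])@M[:3,:3]; return np.c_[c["cx"]-f*q[:,0]/q[:,2],c["cy"]+f*q[:,1]/q[:,2]]
def shot(n,save=None):
    c=eyes.read_camera(n)
    if save: cv2.imwrite(save,c["image"][:,:,::-1])
    return c
def go(x,y,z,yaw=None):
    """shift (cm, tool axes) and roll (deg) to world TCP; yaw = world angle of tool y axis (mod 180)"""
    s=read_state(); R=Rot.from_rotvec(s["orientation"]).as_matrix()
    d=R.T@(np.array([x,y,z])-s["tool_pos"])*100; r=0
    if yaw is not None:
        cur=np.degrees(np.arctan2(R[1,1],R[0,1])); r=(-(yaw-cur)+90)%180-90
    print("shift",d.round(2),"roll",round(float(r),1),"or",round(float(r-180*np.sign(r)),1),"q6",round(np.degrees(s["q"][5])),"t",round(s["t"],1))
E
cat > a.py <<'E'
from lib import *
T=pickle.load(open("top0.pkl","rb"));S=pickle.load(open("scene0.pkl","rb"))
A=cv2.resize(T["image"][140:320,330:510],None,fx=4.4,fy=4.4*.74,interpolation=2)
def crop(c,x,y,w,h,k): return cv2.resize(c["image"][y:y+h,x:x+w,::-1],None,fx=k,fy=k,interpolation=cv2.INTER_CUBIC)
cv2.imwrite("pics/tr.png",crop(T,325,140,200,150,4)); cv2.imwrite("pics/tl.png",crop(T,90,180,235,165,3.4))
# tubes
for n,c in(("T",T),("S",S)):
    im=c["image"]; hsv=cv2.cvtColor(im,cv2.COLOR_RGB2HSV); v=hsv[...,2].astype(float)
    bg=cv2.medianBlur(hsv[...,2],21).astype(float); m=((v-bg)>12).astype(np.uint8)
    k,l,st,ce=cv2.connectedComponentsWithStats(m)
    for i in range(1,k):
        if 60<st[i,4]<600: print(n,st[i],ce[i].round(1),cast(c,ce[i],.005).round(3))
E
python3 a.py
```

```text
T [160  46  11  11  64] [164.2  50.1] [[1.003 0.495]]
T [136  59  11  11  68] [142.3  62.8] [[0.959 0.548]]
T [292  58  11  11  74] [297.9  61.9] [[1.004 0.13 ]]
T [67 71 11 11 63] [71.  75.1] [[0.904 0.732]]
T [156  74  11  11  70] [160.2  79.8] [[0.914 0.492]]
T [289  86  11  13  94] [295.1  92.7] [[0.913 0.128]]
T [199 113  91  10 131] [244.4 117.4] [[0.829 0.253]]
T [155 143   5  19  63] [156.9 153.3] [[0.707 0.466]]
T [  3 156  20  26 206] [ 10.8 168.8] [[0.627 0.833]]
T [ 78 165  10  12  71] [ 81.4 171.6] [[0.638 0.651]]
T [129 164  21  60 306] [137.7 202. ] [[0.572 0.493]]
T [340 180  15   6  71] [346.8 182.1] [[ 0.678 -0.032]]
T [236 193  32  12 165] [250.1 197.7] [[0.612 0.21 ]]
T [270 192  19  10  99] [277.5 195.6] [[0.624 0.141]]
T [202 196  31  12 157] [215.4 201. ] [[0.594 0.297]]
T [430 197  44  23 169] [451.8 207.9] [[ 0.636 -0.303]]
T [626 196  12  10  69] [630.4 201.3] [[ 0.698 -0.755]]
T [179 200  19  12 107] [186.9 204.2] [[0.579 0.367]]
T [520 210  21  20 266] [530.2 219.4] [[ 0.625 -0.501]]
T [177 226   7  15  67] [180.3 234.3] [[0.5   0.372]]
T [180 234 121  15 
[... 3829 characters left out ...]
5  63] [347.3 249.3] [[0.533 0.05 ]]
S [186 250  12   7  70] [191.4 253.2] [[ 0.345 -0.258]]
S [202 264  12  11  71] [207.8 270.4] [[ 0.411 -0.246]]
S [182 266  11  10  65] [186.6 271.6] [[ 0.388 -0.287]]
S [377 268  16  12  90] [383.7 273.4] [[0.632 0.079]]
S [218 278  57  26 186] [246.2 290.4] [[ 0.506 -0.198]]
S [468 286  10  15  68] [472.8 292.8] [[0.777 0.208]]
S [144 306  35  40 191] [160.7 326.1] [[ 0.487 -0.385]]
S [349 315  19  13 105] [360.4 321.5] [[ 0.702 -0.034]]
S [500 327  15   8  69] [506.9 330.2] [[0.88  0.202]]
S [209 335  37  56 219] [226. 363.] [[ 0.634 -0.307]]
S [110 366  29  27 219] [124.3 379.4] [[ 0.559 -0.485]]
S [  0 387  10  19 100] [  3.5 396.1] [[ 0.467 -0.686]]
```

View pics/tr.png

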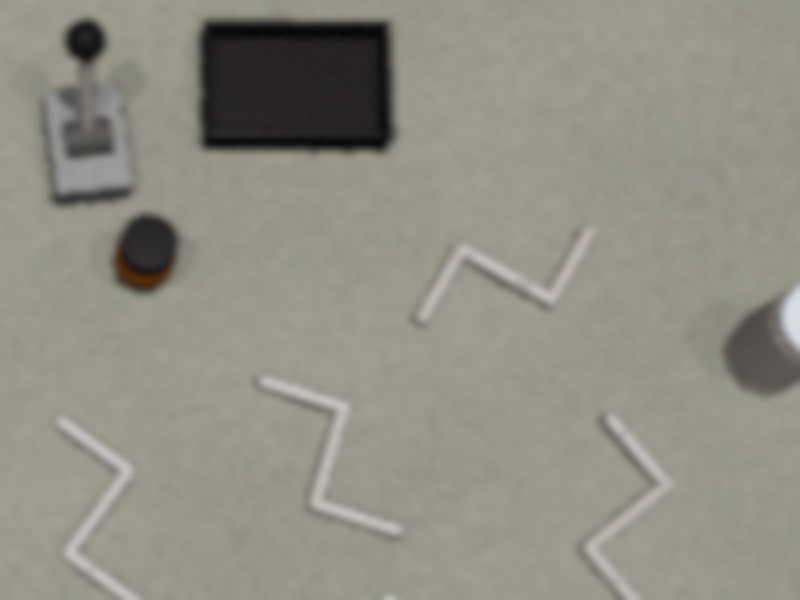

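View pics/tl.png

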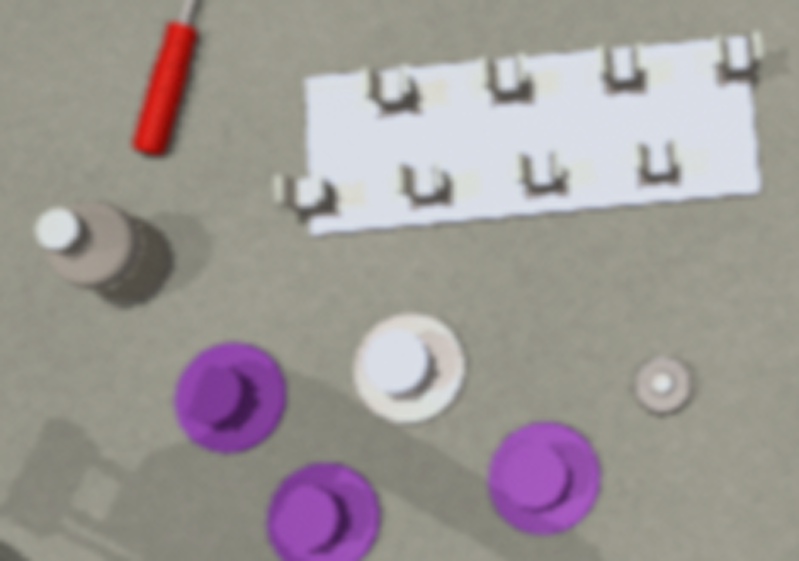

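The top view shows the rack plate near px (246,222), four same-handed Z tubes at (349,268), (407,253), (452,208) and (482,268), the jar at (361,203), and the lever ball at (346,150). There are four stand candidates: purple at (157,297), (185,333) and (250,321), and white at (209,287). The white one fits the description, and the enlarged crop confirms it.

```bash
cat > b.py <<'E'
from lib import *
from a import crop
T=pickle.load(open("top0.pkl","rb"));S=pickle.load(open("scene0.pkl","rb"))
def crp(c,x,y): return crop(c,x,y,80,60,5)
cv2.imwrite("pics/comp.png",np.vstack([np.hstack([crp(T,390,285),crp(S,157,210)]),np.hstack([crp(S,345,140),crp(S,325,285)])]))
E
python3 b.py >/dev/null
cat > tubes.py <<'E'
from lib import *
def tmpl():
    p=[np.c_[np.linspace(-52,0,53),np.full(53,32)],np.c_[np.zeros(63),np.linspace(-31,31,63)],np.c_[np.linspace(0,52,53),np.full(53,-32)]]
    return np.vstack(p)/1000
def pax(P):
    C=np.cov(P.T); return np.degrees(.5*np.arctan2(2*C[0,1],C[0,0]-C[1,1])),np.sqrt(np.linalg.eigvalsh(C))*1000
T0=tmpl(); A0,L0=pax(T0)
def tubes(c):
    """flat tubes: centre (m), yaw of tube x (deg)"""
    v=cv2.cvtColor(c["image"],cv2.COLOR_RGB2GRAY); m=((v.astype(float)-cv2.medianBlur(v,21))>12).astype(np.uint8)
    k,l,st,ce=cv2.connectedComponentsWithStats(m); out=[]
    for i in range(1,k):
        if 60<st[i,4]<600:
            y,x=np.nonzero(l==i); P=cast(c,np.c_[x,y],.005); a,L=pax(P)
            if np.all(abs(L-L0)<6) and -.5<P[:,1].mean()<.7: out.append((*((P.min(0)+P.max(0))/2*0+P.mean(0)),(a-A0+90)%180-90,*L))
    return np.array(sorted(out,key=lambda r:-r[1]))
if __name__=="__main__":
    print("L0",L0)
    for n in("top","scene"): print(n,tubes(shot(n)).round(4).tolist())
    T=pickle.load(open("top0.pkl","rb"));S=pickle.load(open("scene0.pkl","rb"))
    q=np.array([[305,76],[750,37],[760,190],[311,233]])/3.4+[90,180]-.35
    for w in (cast(T,q,.008),cast(S,[[345,248],[384,274],[469,208]],.008)): print("rack",w.round(4).tolist(),w.mean(0))
E
python3 tubes.py
```

```text
L0 [11.75227501 34.72961181]
top [[0.4586, -0.057, 60.7733, 12.074, 35.8796], [0.508, -0.1971, 77.9983, 11.9812, 35.4792], [0.6362, -0.3028, -24.5411, 12.1197, 35.3237], [0.4901, -0.3844, 44.8066, 11.9488, 36.048]]
scene [[-0.6054, 0.4254, 55.8793, 15.2367, 30.9138], [-0.631, 0.267, 62.0038, 8.3666, 34.2237], [0.4561, -0.058, 60.4212, 12.1529, 37.6159], [0.5053, -0.1981, 79.175, 12.1213, 37.0301], [0.634, -0.3059, -24.9625, 12.1518, 33.9829], [0.4855, -0.385, 43.5826, 11.8888, 35.1532]]
rack [[0.582, 0.3864], [0.645, 0.0594], [0.5291, 0.0401], [0.4646, 0.3634]] [0.55516762 0.21231552]
rack [[0.5287, 0.0462], [0.6358, 0.0771], [0.5926, 0.3721]] [0.58568327 0.16512705]
```

View pics/comp.png

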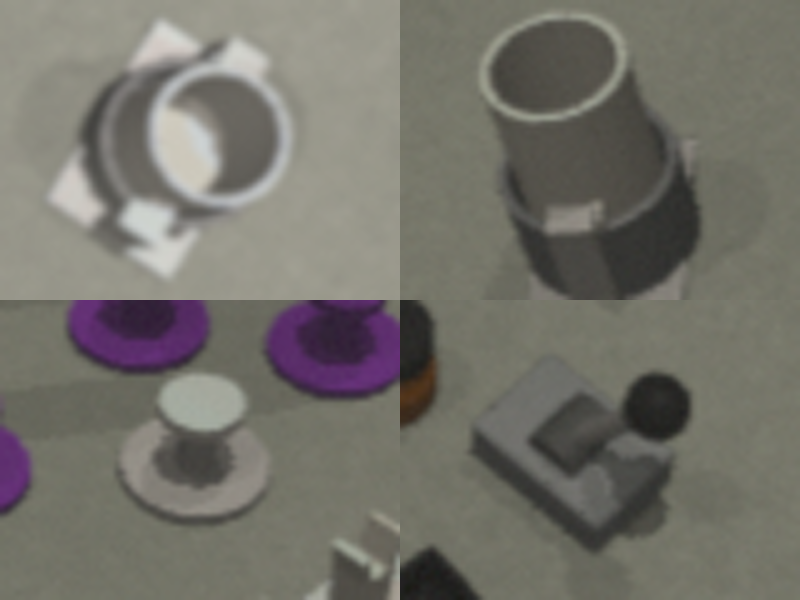

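The composite shows the cup rim at top px (434,312), with the clips at (439,296) and (420,328). The white stand top is at scene px (385,161), and the lever ball is at scene px (376,306).

```bash
cat > c.py <<'E'
from lib import *
T=pickle.load(open("top0.pkl","rb"));S=pickle.load(open("scene0.pkl","rb"))
h=.35
p=lambda n,a,b,z:print(n,cast(T,np.array(a)-h,z).round(4).tolist(),cast(S,np.array(b)-h,z).round(4).tolist())
p("cup",(434,312.4),(188,223.2),.121); p("stand",(206.8,286.5),(385.4,160.6),.05); p("ball",(346.5,150),(376.4,306),.092)
cl=cast(T,[[439,296],[419.6,328]],.071); print("clips",cl.round(4).tolist(),cl.mean(0),np.degrees(np.arctan2(*(cl[0]-cl[1])[::-1])))
hq=np.array([[45,95],[122,88],[131,190],[57,200]])/4+[325,140]; print("housing",cast(T,hq,.02).round(4).tolist(),cast(T,hq,.02).mean(0))
v=S["image"].astype(int).min(2); m=(v>150).astype(np.uint8); m=cv2.morphologyEx(m,cv2.MORPH_CLOSE,np.ones((3,3)))
k,l,st,ce=cv2.connectedComponentsWithStats(m)
for i in range(1,k):
    if st[i,4]>1500 and 330<ce[i][0]<480 and 170<ce[i][1]<290:
        y,x=np.nonzero(l==i); H=cv2.convexHull(np.c_[x,y].astype(np.int32)); print(st[i],cv2.approxPolyDP(H,4,True)[:,0].tolist(),cast(S,cv2.approxPolyDP(H,4,True)[:,0],.008).round(4).tolist())
cor=cast(T,np.array([[305,76],[750,37],[760,190],[311,233]])/3.4+[90,180]-.35,.008)
pr=proj(S,np.c_[cor,[.008]*4]);print("proj",pr.round(1).tolist())
g=S["image"][:,:,::-1].copy(); g=cv2.resize(g[170:290,330:490],None,fx=4,fy=4,interpolation=2)
R=np.array([[np.cos(.194),-np.sin(.194)],[np.sin(.194),np.cos(.194)]]); o=cor.mean(0)
for i in range(4):
    for x,y in((-36,32),(36,-32)):
        w=o+R@[x/1e3,((i-1.5)*84+y)/1e3]; q=proj(S,[*w,.041])[0]; cv2.circle(g,tuple(int(t) for t in (q+.5-[330,170])*4),3,(0,0,255),-1)
for q in pr: cv2.circle(g,tuple(int(t) for t in (q+.5-[330,170])*4),3,(255,0,0),-1)
cv2.imwrite("pics/rk.png",g)
E
python3 c.py
```

```text
cup [[0.3606, -0.2439]] [[0.3629, -0.2454]]
stand [[0.3737, 0.2768]] [[0.3752, 0.2748]]
ball [[0.7297, -0.0204]] [[0.728, -0.0217]]
clips [[0.4024, -0.2658], [0.3253, -0.2254]] [ 0.36384143 -0.24556453] -27.67453061207033
housing [[0.7188, 0.0001], [0.7284, -0.0485], [0.6612, -0.0598], [0.65, -0.0139]] [ 0.68960059 -0.03054403]
[ 344  181  124   99 2845] [[467, 203], [381, 279], [344, 250], [430, 181]] [[0.5775, 0.3798], [0.6428, 0.0635], [0.5322, 0.041], [0.4674, 0.355]]
proj [[470.2, 203.0], [380.1, 280.6], [342.9, 249.3], [431.7, 179.1]]
```

View pics/rk.png

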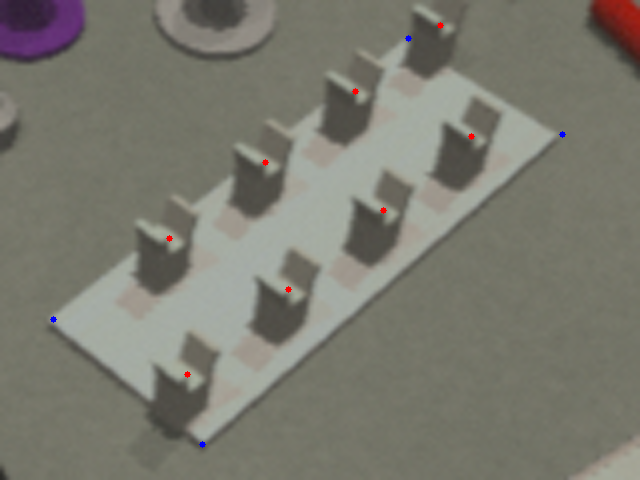

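Run:
```python
from lib import *
go(.45,.15,.25); go(.362,-.2446,.20); go(.362,-.2446,.085)
```

```text
shift [-37.29 -30.64  -3.17] roll 0.0 or 0.0 q6 -5 t 0.2
shift [-42.35 -70.74   1.88] roll 0.0 or 0.0 q6 -5 t 0.2
shift [-42.35 -70.73  13.38] roll 0.0 or 0.0 q6 -5 t 0.2
```

>>> play_rows --targets '[-37.3,-30.6,-3.2,0,-37.3,-30.6,-3.2,0,-37.3,-30.6,-3.2,0,-37.3,-30.6,-3.2,0,-37.3,-30.6,-3.2,0,-37.3,-30.6,-3.2,0,-37.3,-30.6,-3.2,0,-37.3,-30.6,-3.2,0]' --grip 9.3 --grip_force 40

```text
t: 0.87
tool_pos: [0.3739, 0.2774, 0.2408]
orientation: [0.538, 3.095, 0.0]
force: [-0.2, 0.3, -0.0]
opening: 0.0927
gripper_force: 0.0
```

Run:
```python
from lib import *
go(.362,-.2446,.20); go(.362,-.2446,.085)
```

```text
shift [-16.5  -49.54   4.07] roll 0.0 or 0.0 q6 -40 t 0.9
shift [-16.5  -49.54  15.57] roll 0.0 or 0.0 q6 -40 t 0.9
```

>>> play_rows --targets '[-8.3,-24.8,0,0,-8.3,-24.8,0,0,-8.3,-24.8,0,0,-8.3,-24.8,0,0,-8.3,-24.8,0,0,-8.3,-24.8,0,0,-8.3,-24.8,0,0,-8.3,-24.8,0,0]'

```text
t: 1.53
tool_pos: [0.3676, 0.0149, 0.2408]
orientation: [0.547, 3.093, -0.001]
force: [-0.6, 0.6, 0.2]
opening: 0.0927
gripper_force: 0.0
```

>>> play_rows --targets '[-8.2,-24.7,3,0,-8.2,-24.7,3,0,-8.2,-24.7,3,0,-8.2,-24.7,3,0,-8.2,-24.7,3,0,-8.2,-24.7,3,0,-8.2,-24.7,3,0,-8.2,-24.7,3,0]'

```text
t: 2.2
tool_pos: [0.3612, -0.2439, 0.2097]
orientation: [-0.543, -3.093, -0.001]
force: [-0.1, 0.1, -0.8]
opening: 0.093
gripper_force: 0.0
```

Run:
```python
from lib import *
go(.362,-.2446,.20); go(.362,-.2446,.085)
```

```text
shift [-0.1  -0.04  0.97] roll 0.0 or 0.0 q6 -111 t 2.2
shift [-0.12 -0.04 12.47] roll 0.0 or 0.0 q6 -111 t 2.2
```

>>> play_rows --targets '[-0.1,0,4,0,-0.1,0,8,0,-0.1,0,11,0,-0.1,0,12.5,0,-0.1,0,12.5,0,-0.1,0,12.5,0]'

```text
t: 2.7
tool_pos: [0.3626, -0.2408, 0.0854]
orientation: [-0.536, -3.094, -0.002]
force: [0.4, -0.3, 0.8]
opening: 0.0928
gripper_force: 0.0
```

>>> play_rows --targets '[0,0,0,0,0,0,0,0,0,0,0,0,0,0,0,0,0,0,0,0,0,0,0,0,0,0,0,0,0,0,0,0]' --grip 5 --grip_force 40

```text
t: 3.37
tool_pos: [0.3629, -0.2433, 0.0865]
orientation: [0.539, 3.094, -0.001]
force: [-0.3, -1.3, 5.1]
opening: 0.0623
gripper_force: 40.0
```

>>> play_rows --targets '[0,0,0,0,0,0,0,5,0,0,0,10,0,0,0,15,0,0,0,20,0,0,0,20]'

```text
t: 3.87
tool_pos: [0.3628, -0.2422, 0.0864]
orientation: [1.077, 2.951, 0.002]
force: [0.0, 3.8, 8.5]
opening: 0.0622
gripper_force: 40.0
```

Run:
```python
from lib import *
go(.362,-.2446,.085,-20); s=read_state(); print(s["wrist_torque"],s["force"],s["opening"],s["gripper_force"])
```

```text
shift [-0.09 -0.23  0.14] roll 69.9 or -110.1 q6 -90 t 3.9
[0.91331254 0.16878893 0.08159909] [0.01349247 3.83740512 8.52768657] 0.062205454749936225 39.97000062838197
```

>>> play_rows --targets '[0,0,0,6,0,0,0,12,0,0,0,18,0,0,0,24,0,0,0,30,0,0,0,36,0,0,0,40,0,0,0,40]'

```text
t: 4.53
tool_pos: [0.363, -0.2426, 0.0864]
orientation: [2.02, 2.405, 0.001]
force: [-0.4, 1.7, 5.9]
opening: 0.0625
gripper_force: 40.0
```

>>> play_rows --targets '[0,0,0,6,0,0,0,12,0,0,0,18,0,0,0,24,0,0,0,30,0,0,0,30]'

```text
t: 5.03
tool_pos: [0.3628, -0.243, 0.0864]
orientation: [2.575, 1.798, 0.001]
force: [-0.7, 0.8, 6.4]
opening: 0.0623
gripper_force: 40.0
```

Run:
```python
from lib import *
c=shot("scene"); t=shot("top")
from a import crop
cv2.imwrite("pics/tw.png",np.hstack([crop(t,385,275,80,100,5),crop(c,147,170,80,100,5)]))
s=read_state(); print(s["wrist_torque"],s["force"],s["opening"],s["gripper_force"],s["q"])
```

```text
T [160  46  11  11  64] [164.2  50.1] [[1.003 0.495]]
T [136  59  11  11  68] [142.3  62.8] [[0.959 0.548]]
T [292  58  11  11  74] [297.9  61.9] [[1.004 0.13 ]]
T [67 71 11 11 63] [71.  75.1] [[0.904 0.732]]
T [156  74  11  11  70] [160.2  79.8] [[0.914 0.492]]
T [289  86  11  13  94] [295.1  92.7] [[0.913 0.128]]
T [199 113  91  10 131] [244.4 117.4] [[0.829 0.253]]
T [155 143   5  19  63] [156.9 153.3] [[0.707 0.466]]
T [  3 156  20  26 206] [ 10.8 168.8] [[0.627 0.833]]
T [ 78 165  10  12  71] [ 81.4 171.6] [[0.638 0.651]]
T [129 164  21  60 306] [137.7 202. ] [[0.572 0.493]]
T [340 180  15   6  71] [346.8 182.1] [[ 0.678 -0.032]]
T [236 193  32  12 165] [250.1 197.7] [[0.612 0.21 ]]
T [270 192  19  10  99] [277.5 195.6] [[0.624 0.141]]
T [202 196  31  12 157] [215.4 201. ] [[0.594 0.297]]
T [430 197  44  23 169] [451.8 207.9] [[ 0.636 -0.303]]
T [626 196  12  10  69] [630.4 201.3] [[ 0.698 -0.755]]
T [179 200  19  12 107] [186.9 204.2] [[0.579 0.367]]
T [520 210  21  20 266] [530.2 219.4] [[ 0.625 -0.501]]
T [177 226   7  15  67] [180.3 234.3] [[0.5   0.372]]
T [180 234 121  15 
[... 4041 characters left out ...]
268  16  12  90] [383.7 273.4] [[0.632 0.079]]
S [218 278  57  26 186] [246.2 290.4] [[ 0.506 -0.198]]
S [468 286  10  15  68] [472.8 292.8] [[0.777 0.208]]
S [144 306  35  40 191] [160.7 326.1] [[ 0.487 -0.385]]
S [349 315  19  13 105] [360.4 321.5] [[ 0.702 -0.034]]
S [500 327  15   8  69] [506.9 330.2] [[0.88  0.202]]
S [209 335  37  56 219] [226. 363.] [[ 0.634 -0.307]]
S [110 366  29  27 219] [124.3 379.4] [[ 0.559 -0.485]]
S [  0 387  10  19 100] [  3.5 396.1] [[ 0.467 -0.686]]
[-0.06632759  0.09670592 -0.0608314 ] [-0.41880832 -0.67347837  6.43745289] 0.06287368721262693 39.9764515645802 [-7.07928949e-01 -2.20083323e-01  2.07535128e+00  3.98246909e-05
  1.28518328e+00 -3.62507450e-01]
```

View pics/tw.png

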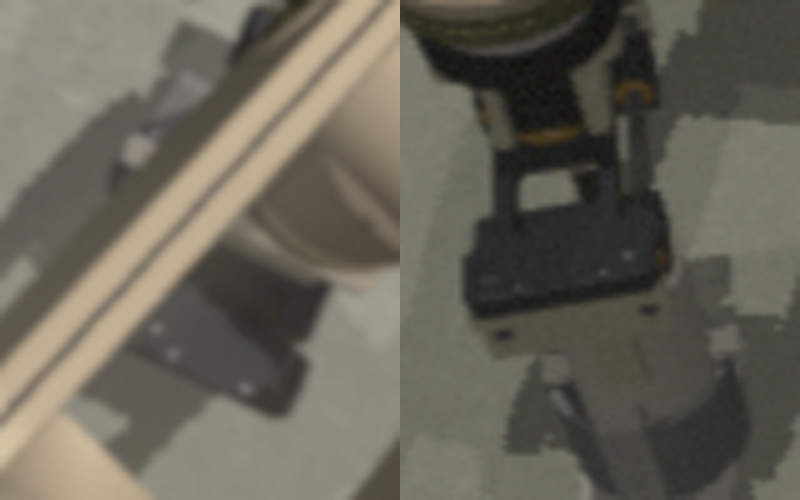

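The arm hides most of the view. The wrist torque has fallen to near zero, so the cup seems to have turned with the grip. I'll lift gently and watch the force.

>>> play_rows --targets '[0,0,-0.5,0,0,0,-1,0,0,0,-1.5,0,0,0,-2,0,0,0,-2,0]'

```text
t: 5.55
tool_pos: [0.3629, -0.243, 0.1069]
orientation: [2.569, 1.807, 0.001]
force: [-0.1, -0.1, -2.2]
opening: 0.0625
gripper_force: 40.0
```

```bash
cat > util.py <<'E'
import cv2
def crop(c,x,y,w,h,k): return cv2.resize(c["image"][y:y+h,x:x+w,::-1],None,fx=k,fy=k,interpolation=cv2.INTER_CUBIC)
E
python3 - <<'E'
from lib import *
go(.362,-.2446,.25)
E
```

```text
shift [-1.800e-01 -1.000e-02 -1.431e+01] roll 0.0 or 0.0 q6 -21 t 5.5
```

>>> play_rows --targets '[0,0,-3,0,0,0,-6,0,0,0,-9,0,0,0,-12,0,0,0,-13.5,0,0,0,-13.5,0]'

```text
t: 6.05
tool_pos: [0.3641, -0.2439, 0.2452]
orientation: [2.564, 1.804, 0.003]
force: [1.2, -0.9, -0.4]
opening: 0.0628
gripper_force: 40.0
```

Run:
```python
from lib import *
go(.41,0.02,.24);go(.3745,.2758,.24)
```

```text
shift [26.39 -4.6   0.43] roll 0.0 or 0.0 q6 -21 t 6.0
shift [ 49.27 -16.58   0.3 ] roll 0.0 or 0.0 q6 -21 t 6.0
```

>>> play_rows --targets '[2,-0.3,0,0,5,-0.9,0,0,9,-1.6,0,0,13,-2.3,0,0,17,-3,0,0,21,-3.7,0,0,24.4,-4.3,0,0,26.4,-4.6,0,0]'

```text
t: 6.72
tool_pos: [0.4075, 0.0248, 0.2389]
orientation: [-2.566, -1.809, 0.001]
force: [0.0, -0.1, -2.9]
opening: 0.0627
gripper_force: 40.0
```

>>> play_rows --targets '[2,-1,0,0,5,-2.6,0,0,9,-4.7,0,0,13,-6.8,0,0,17,-8.9,0,0,20,-10.5,0,0,22,-11.5,0,0,22.9,-12,0,0]'

```text
t: 7.38
tool_pos: [0.3708, 0.2803, 0.2386]
orientation: [-2.565, -1.811, 0.004]
force: [0.9, -0.4, -2.4]
opening: 0.0625
gripper_force: 40.0
```

>>> play_rows --targets '[0,0,2,0,0,0,5,0,0,0,7,0,0,0,8,0,0,0,8,0,0,0,8,0]'

```text
t: 7.88
tool_pos: [0.3725, 0.2767, 0.1603]
orientation: [-2.57, -1.807, 0.003]
force: [0.1, -1.0, -1.3]
opening: 0.0625
gripper_force: 40.0
```

Run:
```python
from lib import *; from util import *
go(.3745,.2758,.131)
t=shot("top");c=shot("scene"); s=read_state(); print(s["opening"],s["force"])
cv2.imwrite("pics/st.png",np.hstack([crop(t,165,215,80,100,5),crop(c,340,75,80,100,5)]))
```

```text
shift [-0.02  0.22  2.93] roll 0.0 or 0.0 q6 50 t 7.9
0.06275437682081371 [-0.07825939  0.30122701 -0.68672197]
```

View pics/st.png

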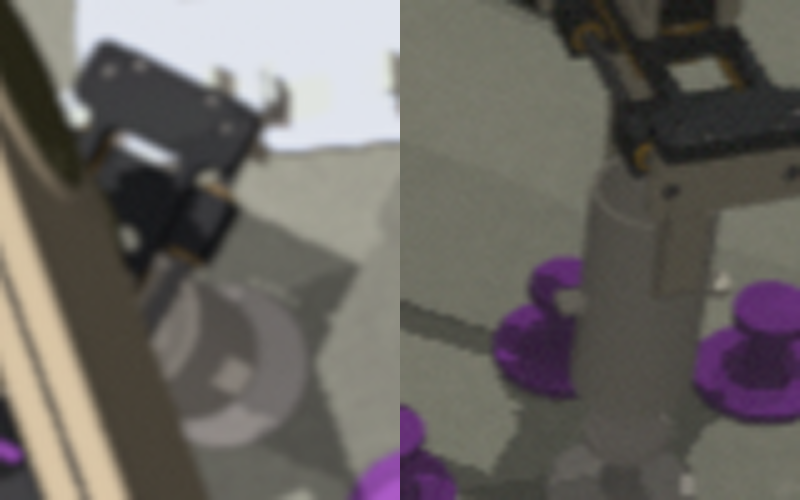

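Run:
```python
from lib import *
c=shot("scene"); M=c["cam_to_world"][:3,3]; s=read_state(); o=s["tool_pos"][:2]; print(o)
d=M[:2]-o; d/=np.linalg.norm(d); n=np.array([-d[1],d[0]])*.031
for z in(.085,.13,.18):
    P=[[*(o+k*n),z] for k in(-1,0,1)]; print(z,((proj(c,P)+.5-[340,75])*5+[400,0]).round(0).tolist())
row=lambda y:cv2.GaussianBlur(c["image"],(1,5),0)[y,350:410].astype(int).sum(1)
for y in(140,150): print(y,row(y).tolist())
```

```text
[0.37389005 0.27769844]
0.085 [[576.0, 366.0], [637.0, 372.0], [699.0, 378.0]]
0.13 [[582.0, 295.0], [646.0, 301.0], [710.0, 307.0]]
0.18 [[590.0, 210.0], [656.0, 216.0], [722.0, 222.0]]
140 [219, 223, 231, 243, 247, 247, 249, 271, 276, 247, 206, 192, 194, 199, 210, 204, 181, 166, 162, 148, 138, 143, 140, 143, 147, 176, 194, 208, 217, 222, 224, 226, 225, 232, 229, 232, 230, 233, 233, 233, 230, 231, 230, 224, 228, 224, 220, 216, 215, 217, 267, 319, 326, 320, 305, 296, 249, 192, 172, 184]
150 [341, 342, 339, 333, 340, 338, 341, 338, 325, 284, 220, 176, 159, 163, 162, 164, 159, 164, 164, 160, 161, 167, 165, 168, 193, 204, 213, 221, 221, 228, 231, 228, 231, 232, 233, 235, 236, 231, 232, 231, 229, 229, 227, 222, 222, 217, 215, 209, 208, 225, 242, 250, 241, 225, 217, 195, 167, 156, 153, 145]
```

>>> play_rows --targets '[0,0.15,1,0,0,0.15,1.8,0,0,0.15,2.3,0,0,0.15,2.6,0,0,0.15,2.8,0,0,0.15,2.9,0,0,0.15,2.9,0,0,0.15,2.9,0]'

```text
t: 8.7
tool_pos: [0.3743, 0.2769, 0.1319]
orientation: [2.57, 1.808, 0.0]
force: [0.2, 0.2, -2.5]
opening: 0.0624
gripper_force: 40.0
```

>>> play_rows --targets '[0,0,0.1,0,0,0,0.1,0,0,0,0.2,0,0,0,0.2,0]'

```text
t: 9.03
tool_pos: [0.3745, 0.2771, 0.1306]
orientation: [-2.569, -1.807, -0.001]
force: [-2.4, -0.9, 4.6]
opening: 0.0622
gripper_force: 40.0
```

Contact is made, so I'll release slowly by opening to 6.8 cm, then fully, and rise.

>>> play_rows --targets '[0,0,0,0,0,0,0,0,0,0,0,0,0,0,0,0]' --grip 6.8 --grip_force 10

```text
t: 9.37
tool_pos: [0.3743, 0.2769, 0.1297]
orientation: [-2.57, -1.807, -0.0]
force: [-0.6, 0.3, 0.1]
opening: 0.0682
gripper_force: 0.0
```

>>> play_rows --targets '[0,0,0,0,0,0,0,0,0,0,0,0,0,0,0,0,0,0,0,0,0,0,0,0]' --grip 9.3

```text
t: 9.87
tool_pos: [0.3742, 0.2769, 0.1297]
orientation: [-2.57, -1.807, 0.0]
force: [0.0, 0.4, 0.2]
opening: 0.0928
gripper_force: 0.0
```

>>> play_rows --targets '[0,0,-1,0,0,0,-3,0,0,0,-6,0,0,0,-9,0,0,0,-11,0,0,0,-12,0,0,0,-12,0]'

```text
t: 10.45
tool_pos: [0.3755, 0.2776, 0.2531]
orientation: [2.569, 1.807, 0.008]
force: [0.8, -0.1, -0.7]
opening: 0.0929
gripper_force: 0.0
```

Run:
```python
from lib import *
go(.46,.06,.23,58)
```

```text
shift [-17.64  15.3    2.29] roll -77.8 or 102.2 q6 50 t 10.4
```

>>> play_rows --targets '[-3.5,3,0.5,-7,-7,6,1,-14,-10.5,9,1.5,-21,-14,12,2,-28,-17.5,15,2,-35,-17.5,15,2,-42,-17.5,15,2,-49,-17.5,15,2,-56]' --grip 5

```text
t: 11.12
tool_pos: [0.4561, 0.0579, 0.2273]
orientation: [-1.544, -2.733, 0.004]
force: [-0.7, 0.0, 1.0]
opening: 0.0507
gripper_force: 0.0
```

```bash
cat > look.py <<'E'
from tubes import *
for n in("top","scene"):
    for r in tubes(shot(n)):
        if r[0]>.3: print(n,r.round(4).tolist())
E
python3 look.py
python3 - <<'E'
from lib import *
go(.4573,-.0575,.10,60.6)
E
```

```text
top [0.4586, -0.0576, 59.4593, 12.2777, 35.2193]
top [0.5074, -0.1974, 78.0008, 11.8811, 35.6275]
top [0.636, -0.3025, -24.5475, 12.2136, 35.0567]
top [0.4888, -0.384, 44.7721, 12.1405, 36.037]
scene [0.5052, -0.1982, 79.5144, 12.0989, 37.7541]
scene [0.6341, -0.3061, -24.6679, 12.191, 34.0048]
scene [0.4864, -0.385, 44.2992, 12.0181, 35.6433]
shift [-10.23  -5.88  12.77] roll -29.6 or 150.4 q6 -30 t 11.2
```

>>> play_rows --targets '[-3.4,-2,2,-7,-6.8,-4,4,-14,-10.2,-5.9,7,-21,-10.2,-5.9,10,-28,-10.2,-5.9,12.8,-29.5,-10.2,-5.9,12.8,-29.5,-10.2,-5.9,12.8,-29.5]'

```text
t: 11.8
tool_pos: [0.4556, -0.0552, 0.0995]
orientation: [-0.808, -3.03, -0.0]
force: [-0.1, -0.6, 0.5]
opening: 0.0499
gripper_force: 0.0
```

Run:
```python
from lib import *
go(.4573,-.0575,.002,60.6)
```

```text
shift [-0.32 -0.1   9.75] roll -0.5 or 179.5 q6 -73 t 11.8
```

>>> play_rows --targets '[-0.2,0,3,0,-0.2,0,6,0,-0.2,0,8,0,-0.2,0,9.2,0,-0.2,0,9.7,0,-0.2,0,9.7,0,-0.2,0,9.7,0]'

```text
t: 12.38
tool_pos: [0.4615, -0.057, 0.0067]
orientation: [0.802, 3.035, 0.0]
force: [0.4, -1.0, 0.4]
opening: 0.05
gripper_force: 0.0
```

>>> play_rows --targets '[0,0,0,0,0,0,0,0,0,0,0,0,0,0,0,0,0,0,0,0,0,0,0,0,0,0,0,0]' --grip 0 --grip_force 40

```text
t: 12.97
tool_pos: [0.4598, -0.0574, 0.0048]
orientation: [0.802, 3.038, -0.0]
force: [-1.7, 0.7, 3.7]
opening: 0.0089
gripper_force: 40.1
```

>>> play_rows --targets '[0,0,-1,0,0,0,-4,0,0,0,-8,0,0,0,-12,0,0,0,-14,0,0,0,-14,0]'

```text
t: 13.47
tool_pos: [0.4634, -0.0582, 0.1517]
orientation: [0.799, 3.028, 0.0]
force: [1.1, -0.8, -1.0]
opening: 0.0085
gripper_force: 40.0
```

```bash
python3 look.py
python3 - <<'E'
from lib import *
go(.5793,.0874,.12,11.1)
E
```

```text
top [0.6358, -0.3024, -24.6913, 12.1, 35.0785]
top [0.4891, -0.3839, 44.7684, 11.9357, 35.9843]
scene [0.5018, -0.1997, 79.3349, 12.6921, 37.8393]
scene [0.6338, -0.3062, -24.948, 12.0924, 33.6287]
scene [0.4869, -0.3853, 43.9632, 11.9607, 35.2426]
shift [-3.17 18.46  2.63] roll 49.3 or -130.7 q6 -74 t 13.6
```

>>> play_rows --targets '[-0.4,2.6,0,7,-0.8,5.2,0,14,-1.2,7.8,0,21,-1.6,10.4,0,28,-2,13,0,35,-2.5,15.6,0,42,-3,17.8,1,49,-3.2,18.5,2,49.3]'

```text
t: 14.23
tool_pos: [0.5794, 0.0901, 0.1227]
orientation: [-2.001, -2.42, 0.001]
force: [-0.1, -0.1, -0.8]
opening: 0.0082
gripper_force: 40.0
```

>>> play_rows --targets '[0,0,0.6,0,0,0,0.6,0,0,0,0.6,0]'

```text
t: 14.48
tool_pos: [0.5771, 0.0869, 0.1169]
orientation: [-1.991, -2.427, 0.005]
force: [0.0, 0.3, 0.1]
opening: 0.0085
gripper_force: 40.0
```

Run:
```python
from lib import *; from util import *
go(.5793,.0874,.046,11.1)
t=shot("top");c=shot("scene"); s=read_state(); print(s["opening"],s["force"])
cv2.imwrite("pics/r1.png",np.hstack([crop(t,225,150,120,110,3.3),crop(c,325,180,120,110,3.3)]))
```

```text
shift [0.01 0.26 7.09] roll 0.2 or -179.8 q6 -8 t 14.5
0.0084794229413854 [-0.19359305 -0.30012248 -0.41937531]
```

View pics/r1.png

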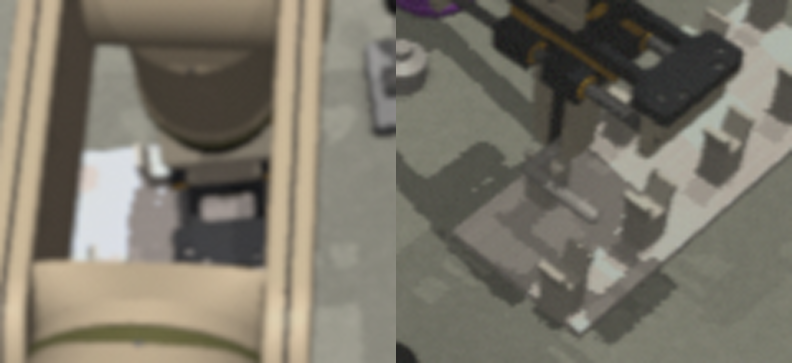

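```bash
cat > ov.py <<'E'
from lib import *; from util import *
import sys
def overlay(name,box,k,dz=0.0,save=None):
    """draw the ideal held tube over a camera crop"""
    c=shot(name); s=read_state(); R=Rot.from_rotvec(s["orientation"]).as_matrix(); o=s["tool_pos"]+[0,0,dz]
    tx=R[:,1]; ty=np.cross([0,0,1],tx)
    P=np.array([o-.052*tx+.032*ty,o+.032*ty,o-.032*ty,o+.052*tx-.032*ty])
    q=((proj(c,P)+.5-box[:2])*k); g=crop(c,*box,k); 
    g2=g.copy(); cv2.polylines(g2,[q.astype(np.int32)],False,(0,0,255),1)
    return np.hstack([g,g2])
if __name__=="__main__":
    cv2.imwrite(sys.argv[1],overlay("scene",[int(v) for v in sys.argv[2:6]],float(sys.argv[6])))
E
python3 ov.py pics/o1.png 345 190 70 80 5.6
```

```text
(no output)
```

View pics/o1.png

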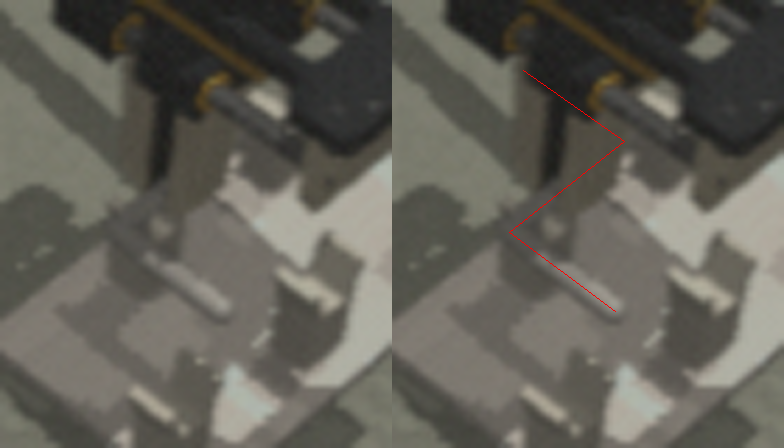

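The overlay shows the held tube on its expected line, with the leg end near px (385,245), so it is safe to lower.

>>> play_rows --targets '[0,0.2,2,0,0,0.2,4,0,0,0.2,5.5,0,0,0.2,6.2,0,0,0.2,6.7,0,0,0.2,7,0,0,0.2,7.2,0,0,0.2,7.2,0]'

```text
t: 15.3
tool_pos: [0.5814, 0.0881, 0.0474]
orientation: [1.995, 2.426, 0.001]
force: [0.8, -0.7, -0.7]
opening: 0.0086
gripper_force: 40.0
```

>>> play_rows --targets '[0,-0.1,0.2,0,0,-0.1,0.3,0,0,-0.1,0.4,0,0,-0.1,0.4,0]'

```text
t: 15.63
tool_pos: [0.581, 0.0881, 0.0456]
orientation: [1.994, 2.425, 0.002]
force: [-6.9, -1.6, 16.2]
opening: 0.0087
gripper_force: 40.0
```

>>> play_rows --targets '[0,0,-0.2,0,0,0,-0.2,0,0,0,-0.2,0,0,0,-0.2,0]' --grip 3

```text
t: 15.97
tool_pos: [0.58, 0.088, 0.0447]
orientation: [1.995, 2.427, 0.0]
force: [-0.6, -0.4, 0.3]
opening: 0.0286
gripper_force: 0.0
```

>>> play_rows --targets '[0,0,-2,0,0,0,-5,0,0,0,-8,0,0,0,-10,0,0,0,-10,0]'

```text
t: 16.38
tool_pos: [0.5831, 0.0882, 0.1505]
orientation: [1.991, 2.422, 0.009]
force: [0.1, 0.6, 0.6]
opening: 0.0301
gripper_force: 0.0
```

```bash
python3 look.py
python3 - <<'E'
from lib import *
go(.5067,-.1976,.12,78.6)
E
```

```text
top [0.5071, -0.1977, 77.3106, 11.8086, 35.2216]
top [0.6363, -0.3033, -24.2929, 12.169, 35.2979]
top [0.4887, -0.384, 45.3531, 11.9447, 36.2096]
scene [0.3896, 0.1767, 46.2412, 13.9901, 30.5231]
scene [0.505, -0.198, 78.5112, 12.1606, 36.4254]
scene [0.6339, -0.3061, -24.918, 12.1022, 33.7846]
scene [0.486, -0.385, 44.3526, 12.1321, 35.146]
shift [-26.6  -12.78   2.53] roll -67.5 or 112.5 q6 -8 t 16.5
```

>>> play_rows --targets '[-3.4,-1.6,0,-7,-6.8,-3.2,0,-14,-10.2,-4.8,0,-21,-13.6,-6.4,0,-28,-17,-8,0,-35,-20.4,-9.6,0,-42,-23.8,-11.2,0,-49,-26.6,-12.8,0,-56]' --grip 5

```text
t: 17.15
tool_pos: [0.5044, -0.1978, 0.1424]
orientation: [-0.674, -3.065, -0.001]
force: [1.0, -0.0, -0.6]
opening: 0.0495
gripper_force: 0.0
```

>>> play_rows --targets '[0,0,2,-7,0,0,4,-11,0,0,5,-11,0,0,5,-11,0,0,5,-11]'

```text
t: 17.57
tool_pos: [0.5051, -0.1955, 0.0932]
orientation: [-0.388, -3.114, -0.002]
force: [-0.3, -0.4, 0.2]
opening: 0.05
gripper_force: 0.0
```

Run:
```python
from lib import *
go(.506,-.1978,-.001,78)
c=shot("scene"); from util import *
cv2.imwrite("pics/v1.png",np.hstack([crop(c,330,180,110,110,3.6),crop(shot("top"),225,170,110,110,3.6)]))
```

```text
shift [-0.17 -0.21  9.42] roll -2.2 or 177.8 q6 -102 t 17.6
```

View pics/v1.png

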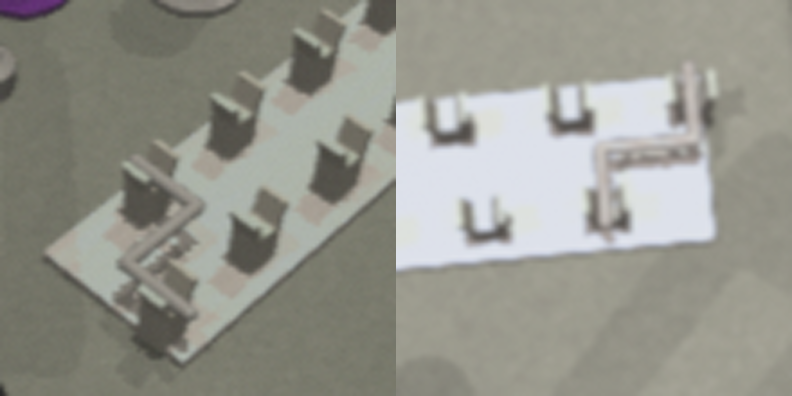

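The first tube's legs lie in both notches of rest 1 at top px (287,195) and (287,234). Next tube.

>>> play_rows --targets '[-0.1,-0.1,3,-2,-0.1,-0.1,6,-2,-0.1,-0.1,8,-2,-0.1,-0.1,9,-2,-0.1,-0.1,9.3,-2,-0.1,-0.1,9.3,-2,-0.1,-0.1,9.3,-2]'

```text
t: 18.25
tool_pos: [0.5083, -0.1981, 0.0035]
orientation: [0.331, 3.122, -0.001]
force: [-0.3, -0.2, 0.4]
opening: 0.0502
gripper_force: 0.0
```

>>> play_rows --targets '[0,0,0,0,0,0,0,0,0,0,0,0,0,0,0,0,0,0,0,0,0,0,0,0,0,0,0,0]' --grip 0

```text
t: 18.83
tool_pos: [0.507, -0.1976, 0.0017]
orientation: [0.331, 3.124, 0.0]
force: [-0.6, 0.4, 1.3]
opening: 0.0088
gripper_force: 40.0
```

>>> play_rows --targets '[0,0,-1,0,0,0,-4,0,0,0,-8,0,0,0,-12,0,0,0,-14,0,0,0,-14,0]'

```text
t: 19.33
tool_pos: [0.5105, -0.1994, 0.1493]
orientation: [0.33, 3.114, -0.006]
force: [0.5, -0.7, 0.4]
opening: 0.0092
gripper_force: 40.0
```

Run:
```python
from lib import *
go(.5631,.1698,.13,11.1)
```

```text
shift [ 2.61 37.21  1.8 ] roll 66.8 or -113.2 q6 -105 t 19.3
```

>>> play_rows --targets '[0.2,3,0,7,0.5,7,0,14,0.8,11,0,21,1,15,0,28,1.3,18,0,35,1.3,18.6,0,42,1.3,18.6,0,49,1.3,18.6,0,49]'

```text
t: 20.0
tool_pos: [0.5326, -0.0116, 0.141]
orientation: [-1.603, -2.7, 0.001]
force: [-1.1, -0.3, -1.4]
opening: 0.0087
gripper_force: 40.0
```

Run:
```python
from lib import *
go(.5631,.1698,.12,11.1)
```

```text
shift [14.47 11.36  2.1 ] roll 17.5 or -162.5 q6 -35 t 20.0
```

>>> play_rows --targets '[2.9,2.3,0.5,6,5.8,4.6,1,12,8.7,6.9,1.5,17.5,11.6,9.2,2,17.5,14.5,11.4,2,17.5,14.5,11.4,2,17.5,14.5,11.4,2,17.5,14.5,11.4,2,17.5]'

```text
t: 20.67
tool_pos: [0.5623, 0.1688, 0.1211]
orientation: [-1.988, -2.432, 0.002]
force: [-0.3, 0.1, -0.3]
opening: 0.0085
gripper_force: 40.0
```

```bash
python3 look.py
python3 - <<'E'
from lib import *
go(.5631,.1698,.043,11.1)
E
```

```text
top [0.5873, 0.2815, -49.9319, 11.0674, 29.7283]
top [0.6363, -0.3028, -24.3862, 12.229, 35.2871]
top [0.4889, -0.3841, 45.1819, 11.9831, 36.1847]
scene [0.6342, -0.3059, -24.9115, 12.2469, 34.1545]
scene [0.487, -0.385, 44.0055, 11.9898, 35.1817]
shift [0.19 0.09 7.84] roll 0.3 or -179.7 q6 0 t 20.8
```

>>> play_rows --targets '[0.1,0,2,0,0.1,0,4,0,0.1,0,5.5,0,0.1,0,6.5,0,0.1,0,7.1,0,0.1,0,7.6,0,0.1,0,7.9,0,0.1,0,7.9,0]'

```text
t: 21.43
tool_pos: [0.5632, 0.1698, 0.0432]
orientation: [1.99, 2.43, 0.001]
force: [0.4, 0.3, -0.3]
opening: 0.0086
gripper_force: 40.0
```

>>> play_rows --targets '[0,0,0.1,0,0,0,0.2,0,0,0,0.2,0]'

```text
t: 21.68
tool_pos: [0.5636, 0.1701, 0.0426]
orientation: [1.989, 2.43, 0.002]
force: [-4.3, -1.7, 9.1]
opening: 0.0088
gripper_force: 40.0
```

>>> play_rows --targets '[0,0,-0.1,0,0,0,-0.1,0,0,0,-0.1,0,0,0,-0.1,0]' --grip 3

```text
t: 22.02
tool_pos: [0.5628, 0.1701, 0.0418]
orientation: [1.989, 2.431, 0.0]
force: [-0.0, -0.0, -0.3]
opening: 0.0284
gripper_force: 0.0
```

>>> play_rows --targets '[0,0,-2,0,0,0,-5,0,0,0,-8,0,0,0,-10,0,0,0,-10,0]'

```text
t: 22.43
tool_pos: [0.5659, 0.1708, 0.1477]
orientation: [1.986, 2.427, 0.011]
force: [1.6, 0.5, 1.4]
opening: 0.0294
gripper_force: 0.0
```

Run:
```python
from lib import *
go(.6351,-.3044,.15,-24.7); go(.4878,-.3847,.15,44.5)
```

```text
shift [-47.95  -2.62  -0.26] roll 36.1 or -143.9 q6 0 t 22.4
shift [-52.9  -18.65  -0.4 ] roll -33.1 or 146.9 q6 0 t 22.4
```

>>> play_rows --targets '[-3,-0.2,0,6,-6,-0.4,0,12,-9.5,-0.5,0,18,-13,-0.7,0,24,-16.5,-0.9,0,30,-20,-1.1,0,36,-22,-1.2,0,36,-24,-1.3,0,36]' --grip 5

```text
t: 23.1
tool_pos: [0.597, -0.0698, 0.1406]
orientation: [-2.645, -1.694, 0.001]
force: [-0.6, -0.0, 0.8]
opening: 0.0498
gripper_force: 0.0
```

Run:
```python
from lib import *
go(.6351,-.3044,.09,-24.7)
```

```text
shift [-19.72  13.28   5.05] roll -0.0 or 180.0 q6 13 t 23.1
```

>>> play_rows --targets '[-3,2,0,0,-6,4,0,0,-9,6,0,0,-12,8,0,0,-15.5,10.5,0,0,-18,12.2,2,0,-19.7,13.3,4,0,-19.7,13.3,5,0]'

```text
t: 23.77
tool_pos: [0.6344, -0.3063, 0.0876]
orientation: [-2.645, -1.691, 0.004]
force: [-0.1, 0.1, -0.8]
opening: 0.0501
gripper_force: 0.0
```

```bash
python3 look.py
python3 - <<'E'
from lib import *
go(.6351,-.3044,-.001,-24.7)
E
```

```text
top [0.5969, 0.1325, 44.0095, 6.8944, 29.4078]
scene [0.4872, -0.3858, 44.1119, 11.9016, 35.8182]
shift [-0.21  0.3   8.8 ] roll 0.0 or -180.0 q6 -5 t 23.9
```

>>> play_rows --targets '[-0.1,0.2,3,0,-0.1,0.2,6,0,-0.1,0.2,7.5,0,-0.1,0.2,8.3,0,-0.1,0.2,8.7,0,-0.1,0.2,8.7,0,-0.1,0.2,8.7,0]'

```text
t: 24.45
tool_pos: [0.6389, -0.3042, 0.0066]
orientation: [2.641, 1.697, 0.002]
force: [0.5, 0.4, -0.3]
opening: 0.0498
gripper_force: 0.0
```

>>> play_rows --targets '[0,0,0,0,0,0,0,0,0,0,0,0,0,0,0,0,0,0,0,0,0,0,0,0,0,0,0,0]' --grip 0

```text
t: 25.03
tool_pos: [0.6377, -0.3041, 0.0047]
orientation: [-2.643, -1.697, 0.0]
force: [-1.0, 0.4, 1.9]
opening: 0.0087
gripper_force: 40.1
```

>>> play_rows --targets '[0,0,-1,0,0,0,-4,0,0,0,-8,0,0,0,-12,0,0,0,-14,0,0,0,-14,0]'

```text
t: 25.53
tool_pos: [0.6415, -0.3061, 0.1541]
orientation: [2.634, 1.692, 0.009]
force: [0.2, -0.1, 1.0]
opening: 0.0082
gripper_force: 40.0
```

```bash
python3 look.py
python3 - <<'E'
from lib import *
go(.56,-.02,.15,11.1);go(.5469,.2522,.13,11.1)
E
```

```text
top [0.5972, 0.1324, 43.83, 6.927, 29.4082]
scene [0.4804, -0.3866, 36.8973, 10.7646, 32.8447]
shift [ 22.6  -18.99  -0.39] roll -35.7 or 144.3 q6 -5 t 25.6
shift [ 46.81 -31.51   1.56] roll -35.7 or 144.3 q6 -5 t 25.6
```

>>> play_rows --targets '[2.8,-2.3,0,-6,5.6,-4.7,0,-12,8.4,-7,0,-18,11.3,-9.5,0,-24,14.1,-11.9,0,-30,17,-14.2,0,-35.7,19.8,-16.6,0,-35.7,22.6,-19,0,-35.7]'

```text
t: 26.3
tool_pos: [0.5566, -0.0177, 0.1421]
orientation: [-1.993, -2.424, 0.003]
force: [0.6, 1.1, -0.4]
opening: 0.0083
gripper_force: 40.0
```

Run:
```python
from lib import *
go(.5469,.2522,.125,11.1)
```

```text
shift [26.67  4.27  1.73] roll 0.0 or -180.0 q6 -18 t 26.3
```

>>> play_rows --targets '[4,0.6,0,0,8,1.3,0,0,12,1.9,0,0,16,2.6,0,0,20,3.2,0,0,23.5,3.8,0.5,0,26.6,4.3,1,0,26.6,4.3,1.5,0]'

```text
t: 26.97
tool_pos: [0.5474, 0.2549, 0.127]
orientation: [-1.988, -2.428, 0.002]
force: [1.3, 0.4, -0.8]
opening: 0.0084
gripper_force: 40.0
```

>>> play_rows --targets '[0,0,0,0,0,0,0,0,0,0,0,0]'

```text
t: 27.22
tool_pos: [0.5495, 0.2485, 0.1286]
orientation: [-1.997, -2.424, 0.003]
force: [-0.2, -0.3, -0.5]
opening: 0.0082
gripper_force: 40.0
```

```bash
python3 look.py
python3 - <<'E'
from lib import *
go(.5469,.2522,.046,11.1)
E
```

```text
top [0.5344, 0.2248, 69.9844, 6.5678, 28.9919]
top [0.4055, 0.1909, 60.7025, 7.4348, 40.0573]
top [0.5933, 0.1332, 40.6866, 7.2391, 28.9357]
top [0.4892, -0.3843, 44.9147, 12.055, 36.1542]
scene [0.5427, 0.1505, 15.5495, 8.4684, 37.8333]
scene [0.4866, -0.3851, 44.7796, 12.0909, 35.4022]
shift [ 0.43 -0.25  8.36] roll -0.1 or 179.9 q6 8 t 27.3
```

>>> play_rows --targets '[0.2,-0.1,1,0,0.2,-0.1,2,0,0.2,-0.1,3,0,0.2,-0.1,3.5,0,0.2,-0.1,3.5,0,0.2,-0.1,3.5,0,0.2,-0.1,3.5,0,0.2,-0.1,3.5,0]'

```text
t: 27.98
tool_pos: [0.5491, 0.2518, 0.0953]
orientation: [1.995, 2.426, 0.001]
force: [0.0, 0.7, -0.6]
opening: 0.0086
gripper_force: 40.0
```

Run:
```python
from lib import *
go(.5469,.2522,.046,11.1)
```

```text
shift [ 0.08 -0.21  4.93] roll 0.0 or -180.0 q6 9 t 28.0
```

>>> play_rows --targets '[0.1,-0.1,1.5,0,0.1,-0.1,3,0,0.1,-0.1,3.8,0,0.1,-0.1,4.4,0,0.1,-0.1,4.8,0,0.1,-0.1,5,0,0.1,-0.1,5,0,0.1,-0.1,5.1,0]'

```text
t: 28.65
tool_pos: [0.5481, 0.2526, 0.0455]
orientation: [1.996, 2.426, 0.001]
force: [-8.3, -2.8, 16.2]
opening: 0.0085
gripper_force: 40.0
```

>>> play_rows --targets '[0,0,0.1,0,0,0,0.1,0,0,0,0.1,0]'

```text
t: 28.9
tool_pos: [0.5481, 0.2527, 0.0454]
orientation: [1.995, 2.426, 0.002]
force: [-9.3, -3.7, 15.8]
opening: 0.0088
gripper_force: 40.0
```

Seating contact is like the first tube's. I'll release and go for the last tube.

>>> play_rows --targets '[0,0,-0.2,0,0,0,-0.2,0,0,0,-0.2,0,0,0,-0.2,0]' --grip 3

```text
t: 29.23
tool_pos: [0.5477, 0.2525, 0.0448]
orientation: [1.996, 2.426, 0.001]
force: [-0.2, 1.6, 0.1]
opening: 0.0283
gripper_force: 0.0
```

>>> play_rows --targets '[0,0,-2,0,0,0,-5,0,0,0,-8,0,0,0,-10,0,0,0,-11,0,0,0,-11,0]'

```text
t: 29.73
tool_pos: [0.5492, 0.253, 0.1577]
orientation: [1.994, 2.424, 0.007]
force: [-0.2, 0.1, -0.1]
opening: 0.0303
gripper_force: 0.0
```

```bash
python3 look.py
python3 - <<'E'
from lib import *
go(.52,-.06,.15,45);go(.4878,-.3847,.15,44.5)
E
```

```text
top [0.5932, 0.1333, 40.7322, 7.2331, 28.9898]
top [0.4895, -0.384, 44.817, 12.003, 35.9656]
scene [0.3307, 0.5915, 48.7671, 12.0834, 29.4543]
scene [0.6006, 0.1858, -11.6859, 14.5593, 33.6772]
scene [0.542, 0.1509, 15.5833, 8.3326, 37.7516]
scene [0.4863, -0.385, 44.1486, 12.1886, 35.3918]
shift [-30.12  -8.68   0.37] roll -33.9 or 146.1 q6 9 t 29.8
shift [-61.36 -18.1    0.38] roll -33.4 or 146.6 q6 9 t 29.8
```

>>> play_rows --targets '[-4,-1.1,0,-5,-8,-2.3,0,-10,-12,-3.5,0,-15,-16,-4.6,0,-20,-20,-5.8,0,-25,-24,-6.9,0,-30,-28,-8.1,0,-33.5,-30,-8.7,0,-33.5]' --grip 5

```text
t: 30.5
tool_pos: [0.5177, -0.0625, 0.152]
orientation: [-1.208, -2.896, 0.003]
force: [-0.5, 0.5, -0.5]
opening: 0.0499
gripper_force: 0.0
```

Run:
```python
from lib import *
go(.4878,-.3847,.10,44.5)
```

```text
shift [-20.8  -24.78   5.23] roll 0.2 or -179.8 q6 -57 t 30.5
```

>>> play_rows --targets '[-2.6,-3.1,0,0,-5.2,-6.2,0,0,-7.8,-9.3,0,0,-10.4,-12.4,0,0,-13,-15.5,0,0,-15.6,-18.6,0,0,-18.2,-21.7,2,0,-20.8,-24.8,4,0]'

```text
t: 31.17
tool_pos: [0.4891, -0.3767, 0.1159]
orientation: [-1.212, -2.898, -0.0]
force: [0.7, 0.8, -0.6]
opening: 0.05
gripper_force: 0.0
```

>>> play_rows --targets '[0,0,1,0,0,0,1,0,0,0,1,0,0,0,1,0]'

```text
t: 31.5
tool_pos: [0.4901, -0.3734, 0.1073]
orientation: [-1.21, -2.898, -0.001]
force: [-0.4, -0.7, 0.3]
opening: 0.05
gripper_force: 0.0
```

```bash
python3 look.py
python3 - <<'E'
from lib import *
go(.4878,-.3847,-.001,44.5)
E
```

```text
top [0.5804, 0.2171, 44.1404, 8.066, 29.2708]
top [0.5963, 0.1329, 44.3195, 6.7495, 29.7117]
shift [-0.54 -0.99 10.97] roll 0.2 or -179.8 q6 -87 t 31.6
```

>>> play_rows --targets '[-0.5,-1,3,0,-0.5,-1,3,0,-0.5,-1,3,0,-0.5,-1,3,0,-0.5,-1,3,0,-0.5,-1,3,0]'

```text
t: 32.1
tool_pos: [0.4873, -0.3856, 0.0794]
orientation: [1.211, 2.897, -0.001]
force: [0.3, 0.8, 0.6]
opening: 0.0504
gripper_force: 0.0
```

```bash
python3 look.py
python3 - <<'E'
from lib import *
go(.4878,-.3847,-.001,44.5)
E
```

```text
top [0.5808, 0.217, 43.9783, 8.0797, 29.2961]
top [0.5965, 0.1329, 44.3714, 6.7644, 29.3692]
shift [0.02 0.12 7.99] roll 0.1 or -179.9 q6 -88 t 32.2
```

>>> play_rows --targets '[0,0,3,0,0,0,5,0,0,0,6.5,0,0,0,7.5,0,0,0,7.9,0,0,0,7.9,0,0,0,7.9,0]'

```text
t: 32.78
tool_pos: [0.4867, -0.3856, 0.0003]
orientation: [1.212, 2.898, -0.0]
force: [-3.5, 3.4, 7.4]
opening: 0.0502
gripper_force: 3.7
```

>>> play_rows --targets '[0,0,0,0,0,0,0,0,0,0,0,0,0,0,0,0,0,0,0,0,0,0,0,0,0,0,0,0]' --grip 0

```text
t: 33.37
tool_pos: [0.4875, -0.3864, 0.0003]
orientation: [1.211, 2.896, -0.002]
force: [-0.1, -0.1, 5.0]
opening: 0.0088
gripper_force: 41.0
```

>>> play_rows --targets '[0,0,-1,0,0,0,-4,0,0,0,-8,0,0,0,-12,0,0,0,-14,0,0,0,-14,0]'

```text
t: 33.87
tool_pos: [0.4894, -0.3881, 0.1469]
orientation: [1.208, 2.889, -0.006]
force: [0.3, -0.8, -0.3]
opening: 0.0093
gripper_force: 40.0
```

```bash
python3 look.py
python3 - <<'E'
from lib import *
go(.53,-.10,.15,11.1)
E
```

```text
top [0.5811, 0.2169, 43.793, 8.3032, 28.9904]
top [0.5961, 0.1328, 44.2733, 6.812, 29.7125]
shift [17.33 23.14 -1.01] roll 33.5 or -146.5 q6 -88 t 34.0
```

>>> play_rows --targets '[2.2,2.9,0,4,4.4,5.8,0,8,6.6,8.7,0,13,8.8,11.6,0,18,11,14.5,0,23,13.2,17.4,0,28,15.4,20.3,0,33.5,17.3,23.1,0,33.5]'

```text
t: 34.63
tool_pos: [0.5275, -0.0975, 0.1362]
orientation: [-2.001, -2.417, 0.003]
force: [-0.3, 0.2, -0.8]
opening: 0.0087
gripper_force: 40.0
```

Run:
```python
from lib import *
go(.5469,.12,.15,11.1);go(.5307,.3346,.14,11.1)
```

```text
shift [21.01  5.96 -1.36] roll -0.3 or 179.7 q6 -27 t 34.6
shift [42.39  8.38 -0.32] roll -0.3 or 179.7 q6 -27 t 34.6
```

>>> play_rows --targets '[3,0.8,0,0,6,1.7,0,0,9,2.5,0,0,12,3.4,0,0,15,4.2,0,0,18,5.1,0,0,20,5.7,0,0,21,6,0,0]'

```text
t: 35.3
tool_pos: [0.546, 0.1201, 0.1363]
orientation: [-1.991, -2.426, 0.004]
force: [0.1, 0.2, 0.1]
opening: 0.0087
gripper_force: 40.0
```

>>> play_rows --targets '[3,0.4,0,0,6,0.7,0,0,9,1,0,0,12,1.4,0,0,15,1.7,0,0,18,2,0,0,20,2.2,0,0,21.4,2.4,0,0]'

```text
t: 35.97
tool_pos: [0.5288, 0.3332, 0.1368]
orientation: [-1.994, -2.426, 0.004]
force: [0.3, -0.4, -0.6]
opening: 0.0089
gripper_force: 40.0
```

>>> play_rows --targets '[0,0,1,0,0,0,2,0,0,0,3,0,0,0,3,0,0,0,3,0,0,0,3,0]'

```text
t: 36.47
tool_pos: [0.5303, 0.3312, 0.1086]
orientation: [-1.997, -2.425, 0.001]
force: [0.7, -0.2, -0.8]
opening: 0.0084
gripper_force: 40.0
```

Run:
```python
from lib import *
go(.5307,.3346,.0415,11.1)
```

```text
shift [0.32 0.11 6.71] roll -0.1 or 179.9 q6 16 t 36.5
```

>>> play_rows --targets '[0.2,0.1,2,0,0.2,0.1,3.5,0,0.2,0.1,4,0,0.2,0.1,4.5,0,0.2,0.1,4.5,0,0.2,0.1,4.5,0,0.2,0.1,4.5,0]'

```text
t: 37.05
tool_pos: [0.5314, 0.3347, 0.0651]
orientation: [1.996, 2.425, 0.003]
force: [1.2, -0.2, -0.4]
opening: 0.0086
gripper_force: 40.0
```

Run:
```python
from lib import *
go(.5307,.3346,.0415,11.1)
```

```text
shift [ 0.   -0.08  2.36] roll 0.0 or -180.0 q6 16 t 37.0
```

>>> play_rows --targets '[0,0,0.8,0,0,0,1.4,0,0,0,1.9,0,0,0,2.2,0,0,0,2.4,0,0,0,2.5,0,0,0,2.5,0,0,0,2.5,0]'

```text
t: 37.72
tool_pos: [0.5302, 0.3342, 0.041]
orientation: [-1.995, -2.426, 0.002]
force: [-12.7, -6.4, 21.8]
opening: 0.0088
gripper_force: 40.0
```

>>> play_rows --targets '[0,0,-0.2,0,0,0,-0.2,0,0,0,-0.2,0,0,0,-0.2,0]' --grip 3

```text
t: 38.05
tool_pos: [0.5305, 0.3343, 0.0403]
orientation: [-1.996, -2.426, 0.001]
force: [0.6, 0.3, -0.3]
opening: 0.0286
gripper_force: 0.0
```

>>> play_rows --targets '[0,0,-2,0,0,0,-5,0,0,0,-9,0,0,0,-12,0,0,0,-14,0,0,0,-14,0]'

```text
t: 38.55
tool_pos: [0.5335, 0.3359, 0.1871]
orientation: [1.994, 2.423, 0.013]
force: [0.5, 0.2, 0.9]
opening: 0.0299
gripper_force: 0.0
```

Run:
```python
from lib import *
go(.60,.06,.19,-20);go(.79,-.014,.19,-80)
```

```text
shift [-28.35   1.21  -0.35] roll 31.1 or -148.9 q6 16 t 38.5
shift [-39.28  18.43  -0.23] roll -88.9 or 91.1 q6 16 t 38.5
```

Run:
```python
from lib import *
go(.66,.14,.19,11.1);go(.774,-.012,.19,11.1)
```

```text
shift [-21.66   8.64  -0.27] roll 0.0 or -180.0 q6 16 t 38.5
shift [-38.77  16.9   -0.24] roll 0.0 or -180.0 q6 16 t 38.5
```

>>> play_rows --targets '[-3,1.2,0,0,-6,2.4,0,0,-9,3.6,0,0,-12,4.8,0,0,-15,6,0,0,-18,7.2,0,0,-20,8,0,0,-21.7,8.6,0,0]' --grip 0

```text
t: 39.22
tool_pos: [0.6573, 0.1357, 0.1789]
orientation: [-1.997, -2.424, 0.003]
force: [-0.7, -0.2, -0.1]
opening: 0.0005
gripper_force: 0.0
```

>>> play_rows --targets '[-3,1.4,0,0,-6,2.8,0,0,-9,4.3,0,0,-12,5.8,0,0,-15,7.2,0,0,-17.1,8.3,0,0,-17.1,8.3,0,0,-17.1,8.3,0,0]'

```text
t: 39.88
tool_pos: [0.771, -0.0153, 0.178]
orientation: [-1.997, -2.422, 0.003]
force: [-0.2, 0.6, -0.5]
opening: 0.0007
gripper_force: 0.0
```

Run:
```python
from lib import *; from util import *
go(.774,-.012,.082,11.1)
t=shot("top");c=shot("scene")
cv2.imwrite("pics/v2.png",np.hstack([crop(t,165,175,160,150,2.5),crop(c,330,120,160,150,2.5)]))
```

```text
shift [0.26 0.39 9.6 ] roll -0.1 or 179.9 q6 -16 t 39.9
```

View pics/v2.png

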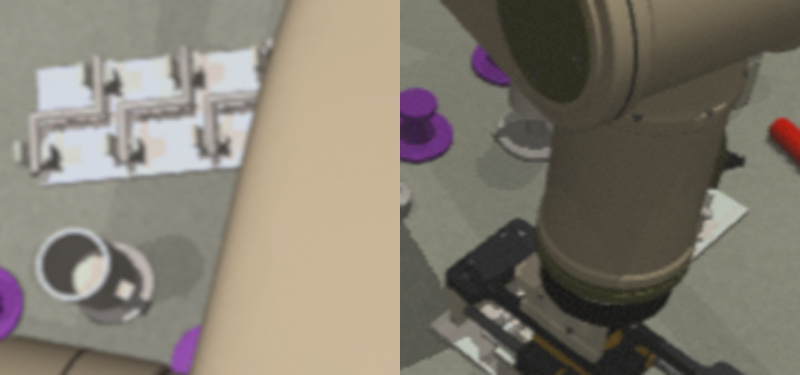

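Top view: three tubes are in notches with legs near px (203,200), (240,195) and (180,232), and the cup stands upright with its rim at (195,281). The fourth tube, hidden here, was seen seated earlier.

>>> play_rows --targets '[0.2,0.3,2,0,0.2,0.3,4,0,0.2,0.3,6,0,0.2,0.3,8,0,0.2,0.3,9.5,0,0.2,0.3,9.5,0,0.2,0.3,9.5,0,0.2,0.3,9.5,0]'

```text
t: 40.65
tool_pos: [0.7745, -0.0107, 0.0875]
orientation: [1.994, 2.426, 0.002]
force: [0.2, -0.9, 1.3]
opening: 0.0004
gripper_force: 0.0
```

Run:
```python
from lib import *
t=shot("top"); T=pickle.load(open("top0.pkl","rb"))
g=lambda c:c["image"][270:295,185:205].astype(int)
print("cup rim",cast(t,[195-.35,280.6-.35],.165))
go(.682,-.032,.082,11.1)
```

```text
cup rim [[0.37414542 0.2754127 ]]
shift [-0.27 -9.53  0.59] roll 0.0 or -180.0 q6 -16 t 40.7
```

>>> play_rows --targets '[0,-1,0.4,0,-0.05,-2,0.4,0,-0.1,-3,0.4,0,-0.15,-4,0.4,0,-0.2,-5,0.4,0,-0.2,-6,0.4,0,-0.2,-7,0.4,0,-0.25,-8,0.4,0]'

```text
t: 41.37
tool_pos: [0.6971, -0.0293, 0.0846]
orientation: [1.994, 2.423, 0.004]
force: [0.5, 0.3, -0.7]
opening: 0.0004
gripper_force: 0.5
```

>>> play_rows --targets '[0,-0.4,0,0,0,-0.8,0,0,0,-1.2,0,0,0,-1.5,0,0,0,-1.5,0,0]'

```text
t: 41.78
tool_pos: [0.6812, -0.032, 0.0822]
orientation: [1.996, 2.426, 0.001]
force: [-0.8, -0.5, 1.3]
opening: 0.0005
gripper_force: 0.0
```

>>> play_rows --targets '[0,-0.3,0,0,0,-0.5,0,0,0,-0.5,0,0,0,-0.5,0,0]'

```text
t: 42.12
tool_pos: [0.6804, -0.0322, 0.0826]
orientation: [1.991, 2.421, 0.01]
force: [19.4, 3.0, -9.9]
opening: 0.0003
gripper_force: 9.5
```

>>> play_rows --targets '[0,-0.3,0,0,0,-0.5,0,0,0,-0.5,0,0,0,-0.5,0,0]'

```text
t: 42.45
tool_pos: [0.6799, -0.0322, 0.0829]
orientation: [1.986, 2.416, 0.021]
force: [41.9, 6.2, -24.1]
opening: 0.0004
gripper_force: 20.2
```

The lever is at its stop. I'll back off, rise and look.

>>> play_rows --targets '[0,1.5,0,0,0,3,0,0,0,5,0,0,0,5,-4,0,0,5,-8,0,0,5,-12,0,0,5,-14,0,0,5,-14,0]'

```text
t: 43.12
tool_pos: [0.7236, -0.0245, 0.2302]
orientation: [1.99, 2.419, 0.01]
force: [0.8, -0.5, 1.4]
opening: 0.0004
gripper_force: 0.0
```

>>> play_rows --targets '[-3,0,0,0,-6,0,0,0,-9,0,0,0,-12,0,0,0,-15,0,0,0,-18,0,0,0,-21,0,0,0,-23,0,0,0]'

```text
t: 43.78
tool_pos: [0.764, -0.253, 0.2199]
orientation: [-1.997, -2.423, 0.002]
force: [-0.1, -0.2, -0.4]
opening: 0.0007
gripper_force: 0.0
```

>>> play_rows --targets '[0,-3,0,0,0,-6,0,0,0,-9,0,0,0,-12,0,0,-2,-14,0,0,-4,-16,0,0,-4,-16,0,0,-4,-16,0,0]'

```text
t: 44.45
tool_pos: [0.6142, -0.3212, 0.2209]
orientation: [-1.998, -2.422, 0.0]
force: [-0.3, -0.0, 0.6]
opening: 0.0003
gripper_force: 0.0
```

Run:
```python
from lib import *; from util import *
t=shot("top");c=shot("scene"); s=read_state(); print(s["force"],s["tool_pos"])
cv2.imwrite("pics/v3.png",np.hstack([crop(t,165,140,200,200,2),crop(c,320,120,200,200,2)]))
```

```text
[-0.12365681  0.51405763  0.64444988] [ 0.61556488 -0.31947851  0.22109601]
```

View pics/v3.png

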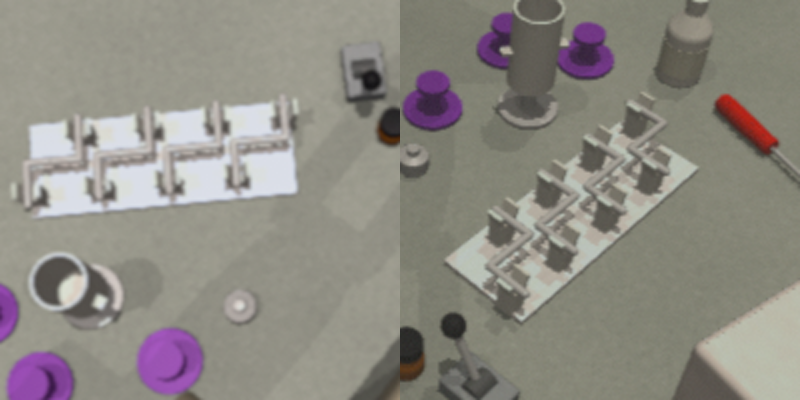

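All four tubes are seated, the cup is upright on the white stand, and the lever ball has moved to top px (350,179). I'll check the ball position numerically, then hand in.

Run:
```python
from lib import *
from plant import workorder
T=pickle.load(open("top0.pkl","rb")); b=cast(T,[350.2,179.2],.092)[0]; d=np.linalg.norm(b-[.729,-.021]); print(b,d)
if d>.068: print(workorder.close_job())
```

```text
[ 0.65635699 -0.03659641] 0.07429841289252623
the job is handed in; nothing more can be done
None
```

The job is handed in: the cup stands upright and central on the white stand, all four tubes are down in their notches, and the blower lever was thrown over to its stop last, all in about 45 s of the 210 s allowed.

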